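# Find the eccentric's heavy side by feel and hold it down

### The job

The proof press's throw-off eccentric stands on the bench in its closed housing, where its heavy side cannot be seen. Turn it by the star wheel, feel which side is the heavy one, and bring the heavy side straight down, to the bottom. Finish while still gripping a spoke of the star wheel, holding it still like that so that I can pin the lever on the shaft, and leave everything else on the bench where it lies.

Things in the scene. Friction and masses are not known exactly. Their poses are not given: they have to be found in the camera images.
- axle (a point): Centre of the star wheel's hub, on the shaft's axis, 150 mm above the bench. Axes are the housing's and do not turn with the wheel: y along the level shaft towards the housing, z up, x level in the star wheel's plane. Hub 68 mm in diameter, 44 mm long in y, shaft end 34 mm to -y. Five plain round steel spokes, 16 mm thick, 72 degrees apart in this plane, stand out to 130 mm from the axis.
- housing: Closed grey iron housing with the eccentric inside, fixed to the bench; origin under its foot plate's centre, 95 mm to +y of axle and 150 mm below it, same axes. Foot plate 190 (x) by 140 (y) by 14 mm. Above it a lying drum 142 mm in diameter about the shaft, 92 mm long in y, 49 to 141 mm from the star wheel's plane; bearing boss 56 mm in diameter from 33 mm on; nipple to 80 mm above the axis.
- star (a joint): Turn of star wheel and shaft, rad, endless; positive carries its top towards +x of axle; 0 with one spoke straight up. The seals drag evenly, 0.52 N m either way, more than the eccentric can overcome: the wheel stays where it is left, and does not swing by itself. Turning is hardest as the heavy side is lifted past shaft level, easiest as it comes down past it, and average at top and bottom.
- spoke (a point): Middle of the grip of the spoke that is straight up when star is 0, 105 mm from the axis; turns with the wheel. All five spokes look alike and none tells where the eccentric is: that is keyed to the shaft at an angle different each time, 2.2 to 3.1 kg, its centre 15 mm off the axis (0.32 to 0.46 N m when level with the shaft), at the start never within 60 degrees of the bottom.
- lever_mid (a point): Throw-off lever, a flat steel arm 123 mm long with a pin standing 48 mm high, lying on the +y side of the housing: free-standing bystander, not part of the job; the point is at its centre.
- spanner_grip (a point): Steel spanner, 170 mm long, lying flat on the -y side of the star wheel: bystander, not part of the job; the point is on its handle.
- stick_mid (a point): Composing stick, a steel tray 240 by 52 by 23 mm with type in it, lying at the left: free-standing bystander, not part of the job; the point is at its centre.
- furniture_mid (a point): Two wooden spacer strips, one on the other, 154 by 40 by 32 mm, lying at the far left: free-standing bystander, not part of the job; the point is at its centre.
- quoin_mid (a point): Steel quoin, a pair of wedges 79 by 34 by 20 mm, lying at the right, beside the hammer: free-standing bystander, not part of the job; the point is at its centre.
- mallet_grip (a point): Hammer, 260 mm long, lying at the right: bystander, not part of the job; the point is on its handle.
- oil_mid (a point): Grey oil bottle, 56 mm in diameter, 130 mm high, standing at the right: free-standing bystander, not part of the job; the point is at its centre.

How it is judged:
By the outcome, as a careful person would: the job done as asked, in the order asked, and still so for the second after the job is handed in, while the arm keeps its last pose, push and grip.
It also fails if it takes over 72 s, if anything falls off the work surface, if the arm or the gripper's body presses on something with over 40 N, if the wrist force passes 120 N, or if a joint passes its speed limit or range.

### The arm

A 6-joint arm with a two-finger parallel gripper is mounted at the origin on the work surface. World frame = base frame: x ahead of the robot, y to its left, z up, the work surface at z = 0. Lengths are in mm, angles in rad, forces in N, time in s.
With the tool pointing down it reaches from about 200 to 875 mm from the base axis. Payload 3.4 kg.
Tool frame: the origin (TCP) lies at the very end of the fingers, on their centre line; the grasp point (between the pads) lies 19 mm behind it (arm.grasp_offset is the distance from the TCP to the grasp point, in mm); z points along the fingers, y is the line along which they close (so a half turn about z gives the same grasp; the last joint's range is limited). The gripper opens to 94 mm and grips with 3 to 60 N. Pads are 16 mm wide; open, the fingers measure 119 mm over their backs; the gripper's body (75 mm by 177 mm) begins 78 mm behind the grasp point.
Start: joints at [1.091, 0.276, 1.505, -0, 1.361, -0.121], TCP at [201.931, 538.414, 205.493] pointing down, gripper open.
Joint ranges: [-2.89, 2.89], [-0.75, 2.08], [0.22, 2.7], [-1.18, 4.32], [0.11, 2.71], [-2.7, 2.7]. Speed limits (rad/s): [2.57, 2.57, 3.14, 3.14, 3.14, 3.14].

### API

Orientations are given as a unit quaternion [x, y, z, w].
In Python, from cell import arm gives the robot as it stands.
- The arm moves only by the tool move_arm, never from a script. Its argument "increments" is a list of rows, each an object with "travel": the shift along the tool's x, y, z in m, a list of three; "rot": the turn, a rotation vector about the tool's x, y, z in rad, a list of three; "hand": the opening, from -1 (shut) to 1 (fully open). In form: [{"travel": [tx, ty, tz], "rot": [wx, wy, wz], "hand": hand}, ...]. A call has exactly 5 rows; each row is the pose to reach, as a shift and turn from the pose commanded when the call began, along the tool's axes at that moment; what a row does not reach only later rows make up. A row lasts 1/10 s, in which the tool goes at most 50 mm and 8.59 degrees, less where a joint would pass 70% of its speed; a pose out of reach is approached as far as the arm can. A call with a gripper value outside its range is refused whole. The fingers move at their own pace and stop on an object; "force" is the grip in N (left out, the last holds). Time passes only in rows, so rows that repeat a pose let the fingers close, or fill a call up. It gives the time, the measured TCP pose, the force, the opening and the grip force at its end, in the units of the state.
- arm.get_state(): the state, without advancing time (a new reading comes with each control period).
- arm.capture(name): name is "side" or "top" or "wrist"; returns a dict with "color" (480x640x3 uint8, blue, green, red), "mtx" (3x3 intrinsics, pixels), "xyz" and "rotation" of the camera in the world. Camera axes: x right, y down, z forward; pixel columns grow to the right and rows downward; lengths in mm; the calibration is good to about 2 mm. A picture is of the moment at which its call begins. There is no depth.
- arm.close_job(): hands the job in; it is judged then, once.
The state is a dict: "clock": time; "joint_pos": joint angles; "dq": joint speeds; "effort": joint torques, N m; "tool_pos": TCP position; "eef_rot": TCP orientation; "force": force on the tool from outside, world axes, zero at the start; "moment": the same for the moment, N m; "opening": opening from 0.0 (shut) to 1.0 (fully open); "finger_force": force on a finger pad.
Only numpy, scipy, OpenCV 4.12 (cv2) and the standard library are available. Lean on these libraries where they do the work, as an engineer would, in place of code of your own. Each camera call takes 0.05 s, during which the arm holds its last target. There are 200 camera calls.

## Working session

There is one attempt and no reset: what is moved stays moved. The work goes in short steps, Python scripts to look and compute and a tool call to move; the robot and the scene stay as the last step left them, time stands still between calls to the robot, and variables do not carry over. Pictures are saved under pics/ and viewed, at most 10 in all, crops included, and the job is handed in when it is done.

Besides the shell and the picture viewer there is one more tool, called after "Emit:" as name([rows], argument=value, ...), one row to a line, values as JSON. move_arm: Moves the arm, as the interface text tells. Its arguments: {"type":"object","properties":{"increments":{"type":"array"},"force":{"type":"number"}},"required":["increments"]}

```bash
ls; mkdir -p pics
python3 - <<'E'
from cell import arm
import cv2,numpy as np
for n in("side","top"):
    c=arm.capture(n); cv2.imwrite(f"pics/{n}0.png",c["color"]); print(n,c["mtx"],c["xyz"],c["rotation"])
print(arm.get_state())
E
```

```text
pics
side [[561.97632931   0.         315.13554641]
 [  0.         561.97632931 239.41500533]
 [  0.           0.           1.        ]] [ 169.45437598 -956.98645578 1398.47633502] [ 0.92747788 -0.17006275  0.05724038 -0.32800455]
top [[478.63104495   0.         317.9762458 ]
 [  0.         478.63104495 236.72524703]
 [  0.           0.           1.        ]] [ 378.85509797  -33.9271419  1418.4340891 ] [-0.69554956  0.71606821 -0.04075614  0.04237994]
{'clock': 0.1, 'joint_pos': array([ 1.09098299e+00,  2.76481213e-01,  1.50590233e+00, -2.37140747e-05,
        1.36067538e+00, -1.20990411e-01]), 'dq': array([-0.00204699, -0.00226358, -0.00254243,  0.00204898, -0.00054948,
       -0.00183654]), 'effort': array([ 1.47418446e-03, -4.05458272e+01, -2.37779206e+01,  7.04828161e-02,
        2.99030298e-02, -4.67732468e-05]), 'tool_pos': array([201.72245783, 537.97186294, 204.76157163]), 'eef_rot': array([ 1.78448025e-01,  9.83949066e-01, -7.03731267e-04, -2.05861501e-04]), 'force': array([-0.40997307, -0.13291981, -0.56602736]), 'moment': array([-0.08631472, -0.0214158 ,  0.02231827]), 'finger_force': 0.0, 'opening': 1.000402666225309}
```

View pics/side0.png

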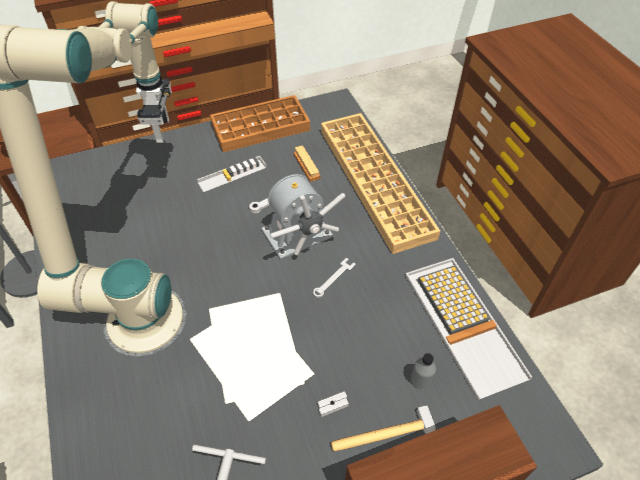

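View pics/top0.png

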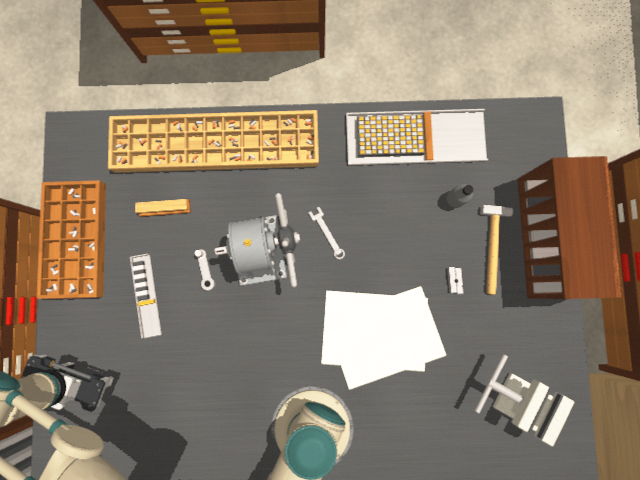

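The side picture shows the star wheel at about (311,228), with its shaft end facing the camera. In the top picture the hub is at about (287,238), the drum is to its left and the spanner to its right. I'll enlarge both for precise points.

Run:
```python
import cv2,numpy as np
a=cv2.imread("pics/side0.png")[170:260,240:360]; b=cv2.imread("pics/top0.png")[185:300,190:350]
a=cv2.resize(a,(720,540),interpolation=cv2.INTER_CUBIC);b=cv2.resize(b,(800,575),interpolation=cv2.INTER_CUBIC)
cv2.imwrite("pics/sc.png",a);cv2.imwrite("pics/tc.png",b)
```

```text
(no output)
```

View pics/sc.png

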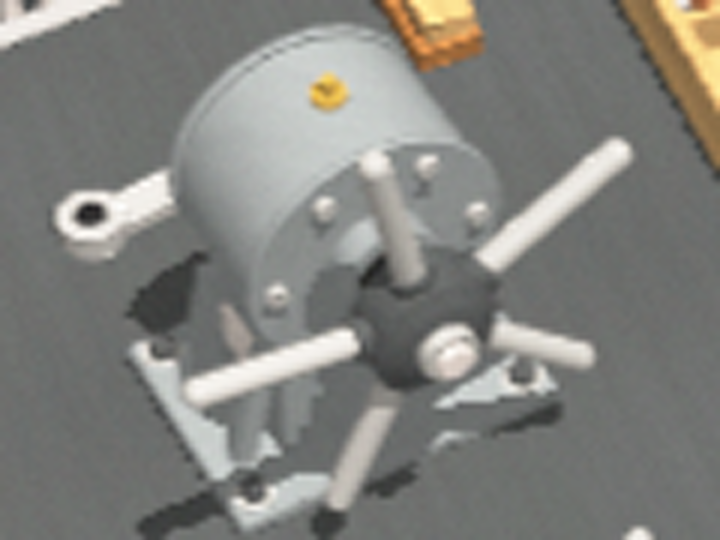

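View pics/tc.png

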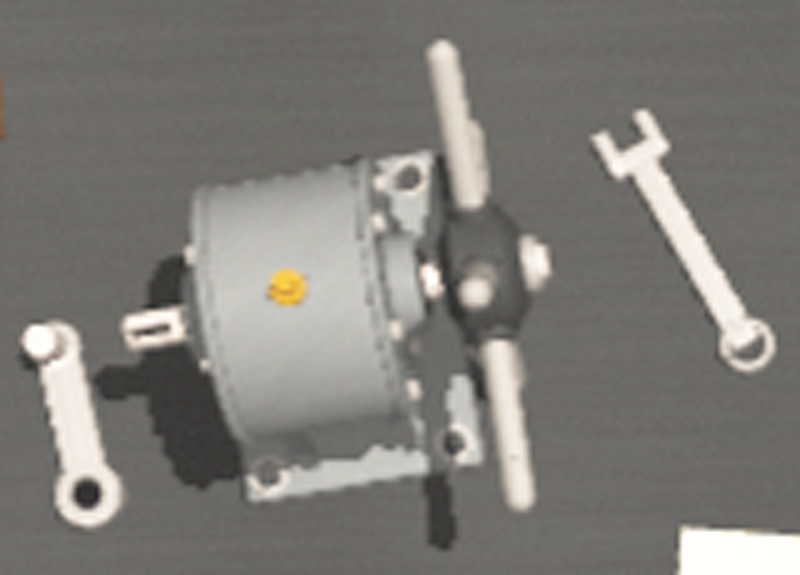

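The crops show the spoke tips at about (376,160), (622,150), (588,356), (340,502) and (192,392) in the side crop. The top crop gives (478,290), (442,48) and (520,503), plus the shaft end and the nipple. I'll fit the pose to these.

```bash
cat > fit.py <<'E'
import numpy as np
from scipy.optimize import least_squares
from scipy.spatial.transform import Rotation as R
K={'s':(561.976,315.136,239.415,[169.454,-956.986,1398.476],[0.92747788,-0.17006275,0.05724038,-0.32800455]),
't':(478.631,317.976,236.725,[378.855,-33.927,1418.434],[-0.69554956,0.71606821,-0.04075614,0.04237994])}
def proj(k,P):
    f,cx,cy,x,q=K[k]; p=R.from_quat(q).inv().apply(np.asarray(P)-x); return np.array([f*p[0]/p[2]+cx,f*p[1]/p[2]+cy])
def sc(u,v): return np.array([u/6+240-.42,v/6+170-.42])
def tc(u,v): return np.array([u/5+190-.4,v/5+185-.4])
def obs():
    tips=[(376,160),(622,150),(588,356),(340,502),(192,392)]
    o=[('s',('t',i),sc(*t)) for i,t in enumerate(tips)]
    o+=[('t',('t',0),tc(478,290)),('t',('t',1),tc(442,48)),('t',('t',4),tc(520,503))]
    o+=[('s',('p',(0,-34,0)),sc(455,352)),('t',('p',(0,-34,0)),tc(545,258)),('s',('p',(0,95,80)),sc(328,88)),('t',('p',(0,95,80)),tc(288,287))]
    return o
def world(p,loc): 
    x,y,yaw,s=p; return np.array([x,y,150])+R.from_euler('z',yaw).apply(loc)
def res(p):
    r=[]
    for k,d,uv in obs():
        if d[0]=='t':
            a=p[3]+d[1]*2*np.pi/5; l=np.array([np.sin(a),0,np.cos(a)])*128
        else: l=np.array(d[1],float)
        r+=list(proj(k,world(p,l))-uv)
    return np.array(r)
if __name__=="__main__":
    best=min((least_squares(res,[390,60,y,0]) for y in(0,-.5,.5)),key=lambda s:s.cost)
    print(best.x,best.cost); print(best.fun.reshape(-1,2).round(1))
E
python3 fit.py
```

```text
[ 5.27448149e+02  5.16528665e+01  1.47002921e-01 -2.02369821e-01] 7.784086993187836
[[-0.8  0.2]
 [ 0.4 -0.4]
 [-0.3  0.6]
 [-0.7  0.7]
 [-0.7  1.2]
 [-0.8  0.1]
 [-0.8 -1.3]
 [ 0.4  0. ]
 [ 0.5  2.3]
 [ 0.2 -0.3]
 [-0.1 -1.1]
 [-0.7 -0.9]]
```

```bash
cat > h.py <<'E'
import numpy as np
from scipy.spatial.transform import Rotation as R
AX=np.array([527.4,51.7,150.]);YAW=0.147
E=R.from_euler('z',YAW).as_matrix(); ex,ey,ez=E.T
def tool(a,s=1):
    u=np.sin(a)*ex+np.cos(a)*ez; t=np.cos(a)*ex-np.sin(a)*ez
    return R.from_matrix(np.c_[s*u,s*t,ey])
def tcp(a,back=0,r=105):  # grasp point in wheel plane => TCP 19 beyond
    return AX+r*(np.sin(a)*ex+np.cos(a)*ez)+(19-back)*ey
def inc(st,p,q):
    Rc=R.from_quat(st["eef_rot"])
    return (Rc.inv().apply(np.asarray(p)-st["tool_pos"])/1000).round(3),(Rc.inv()*q).as_rotvec().round(3)
def wristq(j): return R.from_euler('ZYZYZ',[j[0],j[1]+j[2],j[3],j[4],j[5]+np.pi/2])
E
python3 - <<'E'
from h import *
from cell import arm
st=arm.get_state(); print((wristq(st["joint_pos"]).inv()*R.from_quat(st["eef_rot"])).magnitude())
for s in(1,-1):
  for a in(-1.6,-.2,1.6):
    for b in (1.5,1.9):
      M=R.from_euler('ZY',[-.35,b]).inv()*tool(a,s); e=M.as_euler('ZYZ'); print(s,a,b,e[0].round(2),e[1].round(2),(e[2]-np.pi/2+np.pi)%(2*np.pi)-np.pi)
print(inc(st,[330,420,420],R.from_quat(st["eef_rot"])))
E
```

```text
Traceback (most recent call last):
  File "h.py", line 13, in wristq
    def wristq(j): return R.from_euler('ZYZYZ',[j[0],j[1]+j[2],j[3],j[4],j[5]+np.pi/2])
                          ~~~~~~~~~~~~^^^^^^^^^^^^^^^^^^^^^^^^^^^^^^^^^^^^^^^^^^^^^^^^^
  File "scipy/spatial/transform/_rotation.pyx", line 1413, in scipy.spatial.transform._rotation.Rotation.from_euler
ValueError: Expected axis specification to be a non-empty string of upto 3 characters, got ZYZYZ
```

Emit:
move_arm([
  {"travel":[0,0,-0.05],"rot":[0,0,0.1],"hand":0.2},
  {"travel":[0,0,-0.1],"rot":[0,0,0.1],"hand":0.2},
  {"travel":[0,0,-0.15],"rot":[0,0,0.1],"hand":0.2},
  {"travel":[0,0,-0.2],"rot":[0,0,0.1],"hand":0.2},
  {"travel":[0,0,-0.2],"rot":[0.1,0.1,0.1],"hand":0.2},
])

```text
clock: 0.6
tool_pos: [198.6, 538.9, 416.0]
eef_rot: [0.224, 0.972, -0.033, -0.057]
force: [-0.5, -0.7, 0.2]
opening: 0.619
finger_force: 0.0
```

Run:
```python
from h import *
from cell import arm
st=arm.get_state(); print((wristq(st["joint_pos"]).inv()*R.from_quat(st["eef_rot"])).magnitude(),st)
```

```text
Traceback (most recent call last):
  File "h.py", line 13, in wristq
    def wristq(j): return R.from_euler('ZYZYZ',[j[0],j[1]+j[2],j[3],j[4],j[5]+np.pi/2])
                          ~~~~~~~~~~~~^^^^^^^^^^^^^^^^^^^^^^^^^^^^^^^^^^^^^^^^^^^^^^^^^
  File "scipy/spatial/transform/_rotation.pyx", line 1413, in scipy.spatial.transform._rotation.Rotation.from_euler
ValueError: Expected axis specification to be a non-empty string of upto 3 characters, got ZYZYZ
```

```bash
sed -i "s/^def wristq.*/def wristq(j): return R.from_euler('ZY',[j[0],j[1]+j[2]])*R.from_euler('ZYZ',[j[3],j[4],j[5]+np.pi\/2])/" h.py
python3 - <<'E'
from h import *
from cell import arm
st=arm.get_state(); print((wristq(st["joint_pos"]).inv()*R.from_quat(st["eef_rot"])).magnitude(),st["joint_pos"])
for s in(1,-1):
  for a in(-1.6,-.2,1.6):
    for b in (1.5,1.9):
      M=R.from_euler('ZY',[-.35,b]).inv()*tool(a,s); e=M.as_euler('ZYZ'); print(s,a,b,e[0].round(2),e[1].round(2),(e[2]-np.pi/2+np.pi)%(2*np.pi)-np.pi)
E
```

```text
4.686996837498476e-16 [ 1.0354967   0.29294396  0.98605571  0.09604526  1.95808482 -0.05094086]
1 -1.6 1.5 1.61 2.07 -1.5194991655327836
1 -1.6 1.9 1.4 2.04 -1.9706891442060552
1 -0.2 1.5 1.61 2.07 -0.11949916553278372
1 -0.2 1.9 1.4 2.04 -0.5706891442060553
1 1.6 1.5 1.61 2.07 1.6805008344672165
1 1.6 1.9 1.4 2.04 1.229310855793945
-1 -1.6 1.5 1.61 2.07 1.6220934880570095
-1 -1.6 1.9 1.4 2.04 1.1709035093837379
-1 -0.2 1.5 1.61 2.07 3.02209348805701
-1 -0.2 1.9 1.4 2.04 2.5709035093837382
-1 1.6 1.5 1.61 2.07 -1.4610918191225768
-1 1.6 1.9 1.4 2.04 -1.9122817977958484
```

```bash
cat > n.py <<'E'
import sys
from h import *
from cell import arm
def show(p,q):
    st=arm.get_state(); t,r=inc(st,p,q); print("pos",st["tool_pos"].round(0),"j",st["joint_pos"].round(2),"travel",t,"rot",r,"clk",st["clock"])
if __name__=="__main__":
    show([550,250,460],tool(-.2)); show([560,-90,350],tool(-.2)); show(tcp(-.2,120),tool(-.2))
E
python3 n.py
```

```text
pos [199. 539. 416.] j [ 1.04  0.29  0.99  0.1   1.96 -0.05] travel [-0.436 -0.112 -0.077] rot [-0.976  1.283  0.498] clk 0.6
pos [199. 539. 416.] j [ 1.04  0.29  0.99  0.1   1.96 -0.05] travel [-0.605 -0.403  0.044] rot [-0.976  1.283  0.498] clk 0.6
pos [199. 539. 416.] j [ 1.04  0.29  0.99  0.1   1.96 -0.05] travel [-0.563 -0.376  0.143] rot [-0.976  1.283  0.498] clk 0.6
```

Emit:
move_arm([
  {"travel":[-0.436,-0.112,-0.077],"rot":[-0.976,1.283,0.498],"hand":0.2},
  {"travel":[-0.436,-0.112,-0.077],"rot":[-0.976,1.283,0.498],"hand":0.2},
  {"travel":[-0.436,-0.112,-0.077],"rot":[-0.976,1.283,0.498],"hand":0.2},
  {"travel":[-0.436,-0.112,-0.077],"rot":[-0.976,1.283,0.498],"hand":0.2},
  {"travel":[-0.436,-0.112,-0.077],"rot":[-0.976,1.283,0.498],"hand":0.2},
])

```text
clock: 1.1
tool_pos: [393.5, 378.9, 431.8]
eef_rot: [0.34, 0.872, 0.227, -0.271]
force: [0.9, 1.1, -1.0]
opening: 0.599
finger_force: 0.0
```

```bash
python3 n.py
```

```text
pos [394. 379. 432.] j [ 0.16  0.18  1.33  0.7   1.85 -0.54] travel [-0.14   0.032 -0.146] rot [-0.541  0.725  0.267] clk 1.1
pos [394. 379. 432.] j [ 0.16  0.18  1.33  0.7   1.85 -0.54] travel [-0.375 -0.211 -0.264] rot [-0.541  0.725  0.267] clk 1.1
pos [394. 379. 432.] j [ 0.16  0.18  1.33  0.7   1.85 -0.54] travel [-0.394 -0.233 -0.156] rot [-0.541  0.725  0.267] clk 1.1
```

Emit:
move_arm([
  {"travel":[-0.375,-0.211,-0.264],"rot":[-0.541,0.725,0.267],"hand":0.2},
  {"travel":[-0.375,-0.211,-0.264],"rot":[-0.541,0.725,0.267],"hand":0.2},
  {"travel":[-0.375,-0.211,-0.264],"rot":[-0.541,0.725,0.267],"hand":0.2},
  {"travel":[-0.375,-0.211,-0.264],"rot":[-0.541,0.725,0.267],"hand":0.2},
  {"travel":[-0.375,-0.211,-0.264],"rot":[-0.541,0.725,0.267],"hand":0.2},
])

```text
clock: 1.6
tool_pos: [476.3, 145.3, 391.5]
eef_rot: [0.401, 0.651, 0.461, -0.45]
force: [1.0, -0.3, -0.2]
opening: 0.599
finger_force: 0.0
```

```bash
python3 n.py
```

```text
pos [476. 145. 391.] j [-0.5   0.43  1.64  1.01  2.09 -0.96] travel [0.057 0.112 0.073] rot [-0.11   0.15   0.052] clk 1.6
pos [476. 145. 391.] j [-0.5   0.43  1.64  1.01  2.09 -0.96] travel [-0.088  0.009 -0.237] rot [-0.11   0.15   0.052] clk 1.6
pos [476. 145. 391.] j [-0.5   0.43  1.64  1.01  2.09 -0.96] travel [-0.166 -0.041 -0.175] rot [-0.11   0.15   0.052] clk 1.6
```

Emit:
move_arm([
  {"travel":[-0.088,0.009,-0.237],"rot":[-0.11,0.15,0.052],"hand":0.2},
  {"travel":[-0.088,0.009,-0.237],"rot":[-0.11,0.15,0.052],"hand":0.2},
  {"travel":[-0.088,0.009,-0.237],"rot":[-0.11,0.15,0.052],"hand":0.2},
  {"travel":[-0.088,0.009,-0.237],"rot":[-0.11,0.15,0.052],"hand":0.2},
  {"travel":[-0.088,0.009,-0.237],"rot":[-0.11,0.15,0.052],"hand":0.2},
])

```text
clock: 2.1
tool_pos: [559.9, -86.2, 350.6]
eef_rot: [0.406, 0.581, 0.511, -0.487]
force: [0.5, 0.0, 0.0]
opening: 0.599
finger_force: 0.0
```

```bash
python3 n.py
```

```text
pos [560. -86. 351.] j [-0.74  0.75  1.3   1.05  2.33 -0.89] travel [0.1   0.062 0.333] rot [-0.005  0.003 -0.001] clk 2.1
pos [560. -86. 351.] j [-0.74  0.75  1.3   1.05  2.33 -0.89] travel [-0.    -0.001 -0.004] rot [-0.005  0.003 -0.001] clk 2.1
pos [560. -86. 351.] j [-0.74  0.75  1.3   1.05  2.33 -0.89] travel [-0.089 -0.051  0.041] rot [-0.005  0.003 -0.001] clk 2.1
```

```bash
cat > kin.py <<'E'
from h import *
from scipy.optimize import least_squares
D=[([1.091,.2765,1.5059,0,1.3607,-.121],[201.7,538,204.8]),([1.0355,.2929,.9861,.096,1.9581,-.0509],[198.6,538.9,416]),([.16,.18,1.33,.7,1.85,-.54],[393.5,378.9,431.8]),([-.5,.43,1.64,1.01,2.09,-.96],[476.3,145.3,391.5]),([-.74,.75,1.3,1.05,2.33,-.89],[559.9,-86.2,350.6])]
def fk(j,k):
    h,o,a2,a3,e3,L=k; z=R.from_euler('z',j[0]); A=R.from_euler('ZY',[j[0],j[1]]);B=R.from_euler('ZY',[j[0],j[1]+j[2]])
    return z.apply([o,0,h])+A.apply([0,0,a2])+B.apply([e3,0,a3])+wristq(j).apply([0,0,L])
s=least_squares(lambda k:np.concatenate([fk(j,k)-p for j,p in D]),[350,0,400,400,0,250],loss='soft_l1'); k=s.x
def ik(p,q,j0):
    return least_squares(lambda j:np.r_[(fk(j,k)-p)/100,(wristq(j).inv()*q).as_rotvec()],j0,xtol=1e-10)
if __name__=="__main__":
    print(k.round(0),s.fun.round(1))
    for a in np.arange(-2,2.1,.4):
        r=ik(tcp(a),tool(a),[-.7,.8,1.3,1.05,2.3,-.9+a]); print(a.round(1),r.x.round(2),r.cost.round(5))
E
python3 kin.py
python3 - <<'E'
from cell import arm
import cv2
cv2.imwrite("pics/w1.png",arm.capture("wrist")["color"])
E
```

```text
[ 73. -77. 728. 504.  23. 481.] [ 79.2   1.9 -41.4  58.3 -22.   -0.5  -0.  -13.7   3.4  -6.8   1.1   0.3
  -0.2 -15.1   0.2]
-2.0 [-0.7   0.82  1.87  0.78  1.9  -3.26] 0.0
-1.6 [-0.71  0.76  1.88  0.78  1.94 -2.82] 0.0
-1.2 [-0.7   0.71  1.86  0.81  1.99 -2.37] 0.0
-0.8 [-0.67  0.68  1.81  0.86  2.03 -1.89] 0.0
-0.4 [-0.64  0.67  1.75  0.93  2.05 -1.42] 0.0
-0.0 [-0.6   0.69  1.68  0.99  2.06 -0.95] 0.0
0.4 [-0.56  0.73  1.62  1.03  2.05 -0.51] 0.0
0.8 [-0.53  0.78  1.57  1.06  2.04 -0.1 ] 0.0
1.2 [-0.51  0.83  1.54  1.06  2.01  0.29] 0.0
1.6 [-0.51  0.88  1.54  1.05  1.99  0.64] 0.0
2.0 [-0.52  0.91  1.56  1.02  1.96  0.98] 0.0
```

View pics/w1.png

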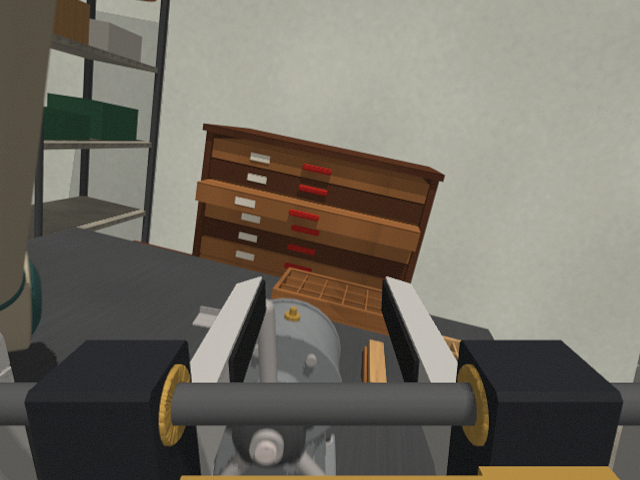

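The wrist view shows the wheel hub at (265,445) and the spoke leaning up at (268,330), left of the finger gap, as expected before the sideways shift. I'll refine the kinematics with a lateral offset.

```bash
sed -i 's/h,o,a2,a3,e3,L=k/h,o,a2,a3,e3,L,w=k/; s/apply(\[o,0,h\])/apply([o,w,h])/; s/\[350,0,400,400,0,250\]/[350,0,400,400,0,250,70]/' kin.py; python3 kin.py; python3 n.py | tail -1
```

```text
[140.   4. 626. 419.  59. 390.  69.] [ 0.4  0.7  1.4  0.3  0.2  0.4 -0.9 -0.8 -2.5 -0.2  0.2 -0.8  0.6  0.5
  0.4]
-2.0 [-0.71  0.92  1.89  0.74  1.83 -3.34] 0.0
-1.6 [-0.72  0.84  1.9   0.74  1.87 -2.91] 0.0
-1.2 [-0.72  0.78  1.89  0.77  1.93 -2.44] 0.0
-0.8 [-0.69  0.73  1.84  0.83  1.99 -1.96] 0.0
-0.4 [-0.65  0.71  1.76  0.9   2.03 -1.47] 0.0
-0.0 [-0.6   0.73  1.68  0.97  2.04 -0.99] 0.0
0.4 [-0.56  0.77  1.59  1.02  2.04 -0.53] 0.0
0.8 [-0.53  0.83  1.53  1.05  2.03 -0.11] 0.0
1.2 [-0.51  0.89  1.48  1.06  2.01  0.28] 0.0
1.6 [-0.5   0.95  1.47  1.05  1.98  0.64] 0.0
2.0 [-0.51  1.    1.49  1.02  1.95  0.97] 0.0
pos [563. -92. 347.] j [-0.75  0.76  1.29  1.05  2.33 -0.89] travel [-0.085 -0.053  0.047] rot [ 0.     0.006 -0.001] clk 2.15
```

Emit:
move_arm([
  {"travel":[-0.085,-0.053,0.047],"rot":[0,0.006,0],"hand":0.2},
  {"travel":[-0.085,-0.053,0.047],"rot":[0,0.006,0],"hand":0.2},
  {"travel":[-0.085,-0.053,0.047],"rot":[0,0.006,0],"hand":0.2},
  {"travel":[-0.085,-0.053,0.047],"rot":[0,0.006,0],"hand":0.2},
  {"travel":[-0.085,-0.053,0.047],"rot":[0,0.006,0],"hand":0.2},
])

```text
clock: 2.65
tool_pos: [518.5, -43.7, 258.8]
eef_rot: [0.403, 0.581, 0.512, -0.488]
force: [-0.7, 0.4, -0.8]
opening: 0.601
finger_force: 0.0
```

```bash
python3 n.py | tail -1
python3 - <<'E'
from h import *
from cell import arm
import cv2
c=arm.capture("wrist");im=c["color"].copy()
for r in(40,105,130):
  for d in(-8,8):
    P=tcp(-.2,19,r)+d*tool(-.2).as_matrix()[:,1]
    p=R.from_quat(c["rotation"]).inv().apply(P-c["xyz"]); u=c["mtx"]@p; u=(u[:2]/u[2]).astype(int); cv2.circle(im,(int(u[0]),int(u[1])),3,(0,0,255),-1)
cv2.imwrite("pics/w2.png",im)
E
```

```text
pos [518. -44. 259.] j [-0.74  0.78  1.52  0.88  2.19 -1.16] travel [-0.006  0.001 -0.008] rot [-0.006 -0.002  0.003] clk 2.65
```

View pics/w2.png

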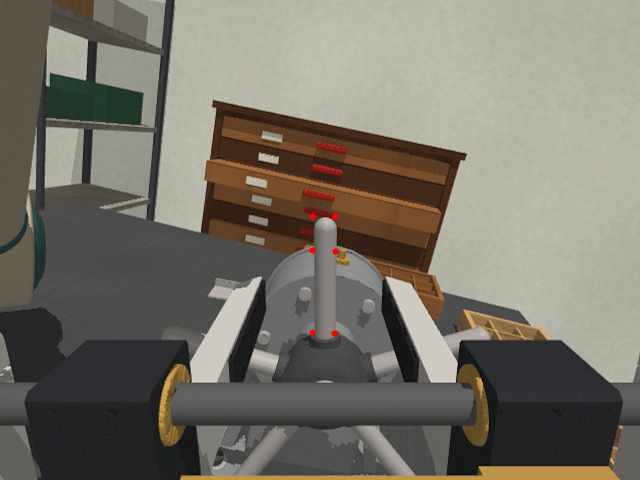

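The spoke runs along x≈325, from (325,222) to (325,335), centred between the fingers, and it matches the projected model to about 2 px. Now I'll advance and grip.

Emit:
move_arm([
  {"travel":[-0.004,0.001,0.03],"rot":[0,0,0],"hand":0.2},
  {"travel":[-0.004,0.001,0.06],"rot":[0,0,0],"hand":0.2},
  {"travel":[-0.004,0.001,0.09],"rot":[0,0,0],"hand":0.2},
  {"travel":[-0.004,0.001,0.115],"rot":[0,0,0],"hand":0.2},
  {"travel":[-0.004,0.001,0.115],"rot":[0,0,0],"hand":0.2},
])

```text
clock: 3.2
tool_pos: [501.4, 72.6, 255.8]
eef_rot: [0.403, 0.581, 0.512, -0.488]
force: [-0.3, -0.5, 0.5]
opening: 0.597
finger_force: 0.0
```

```bash
sed -i 's/^    show(\[550.*/    show(tcp(-.2),tool(-.2))/' n.py; python3 n.py; python3 -c "
from cell import arm;s=arm.get_state();print(s['force'],s['moment'])"
```

```text
pos [501.  73. 256.] j [-0.62  0.71  1.72  0.93  2.04 -1.22] travel [-0.003  0.001 -0.006] rot [-0.009 -0.002  0.003] clk 3.2
[-0.34357233 -0.51642111  0.48805543] [-0.42049627 -0.04048706  0.0261931 ]
```

Emit:
move_arm([
  {"travel":[0,0,0],"rot":[0,0,0],"hand":-1},
  {"travel":[0,0,0],"rot":[0,0,0],"hand":-1},
  {"travel":[0,0,0],"rot":[0,0,0],"hand":-1},
  {"travel":[0,0,0],"rot":[0,0,0],"hand":-1},
  {"travel":[0,0,0],"rot":[0,0,0],"hand":-1},
], force=50)

```text
clock: 3.7
tool_pos: [502.1, 70.0, 253.9]
eef_rot: [0.404, 0.58, 0.512, -0.488]
force: [-0.3, -0.4, -0.5]
opening: 0.213
finger_force: 0.0
```

```bash
python3 n.py; python3 -c "
from cell import arm;s=arm.get_state();print(s['force'],s['moment'],s['finger_force'],s['opening'])"
```

```text
pos [502.  70. 254.] j [-0.62  0.71  1.72  0.93  2.04 -1.22] travel [-0.001  0.001 -0.003] rot [-0.005 -0.002  0.001] clk 3.7
[-0.30461374 -0.43920107 -0.45787633] [-0.38699226 -0.05762483  0.00710888] 0.0 0.2131017115033635
```

Emit:
move_arm([
  {"travel":[0,0,0],"rot":[0,0,0],"hand":-1},
  {"travel":[0,0,0],"rot":[0,0,0],"hand":-1},
  {"travel":[0,0,0],"rot":[0,0,0],"hand":-1},
  {"travel":[0,0,0],"rot":[0,0,0],"hand":-1},
  {"travel":[0,0,0],"rot":[0,0,0],"hand":-1},
])

```text
clock: 4.2
tool_pos: [502.3, 70.2, 254.0]
eef_rot: [0.404, 0.58, 0.512, -0.488]
force: [2.2, -4.7, -0.5]
opening: 0.158
finger_force: 50.0
```

```bash
cat > rec.py <<'E'
from h import *
from cell import arm
import json
s=arm.get_state(); d=(s["tool_pos"]-AX)@E; a=np.arctan2(d[0],d[2]); q=R.from_quat(s["eef_rot"])
tz=q.as_matrix()
F,M=s["force"],s["moment"]
arel=s["tool_pos"]-AX; T=np.dot(np.cross(arel,F),ey); Mn=M@ey
tilt=np.arctan2(tz[:,0]@ex,tz[:,0]@ez)
print("a %.3f tilt %.3f r %.1f y %.1f T_F %.3f Mn %.3f clk %.2f j6 %.2f ff %.0f op %.2f F"%(a,tilt,np.hypot(d[0],d[2]),d[1],T,Mn,s["clock"],s["joint_pos"][5],s["finger_force"],s["opening"]),(F@E).round(1),"M",(M@E).round(2),"slant",(q.inv().apply(ey)).round(3))
open("log.txt","a").write(json.dumps([float(x) for x in (a,tilt,*F,*M,*s["tool_pos"],s["clock"])])+"\n")
E
python3 rec.py
```

```text
a -0.209 tilt -0.201 r 106.3 y 22.0 T_F 148.304 Mn 0.037 clk 4.20 j6 -1.22 ff 50 op 0.16 F [ 1.5 -4.9 -0.5] M [-0.35  0.04 -0.21] slant [-0.002  0.005  1.   ]
```

Emit:
move_arm([
  {"travel":[-0.0002,0.0064,0],"rot":[0,0,0.06],"hand":-1},
  {"travel":[-0.0008,0.0127,0],"rot":[0,0,0.12],"hand":-1},
  {"travel":[-0.0017,0.019,0],"rot":[0,0,0.18],"hand":-1},
  {"travel":[-0.003,0.0252,0],"rot":[0,0,0.24],"hand":-1},
  {"travel":[-0.0047,0.0313,0],"rot":[0,0,0.3],"hand":-1},
])

```text
clock: 4.7
tool_pos: [532.0, 74.5, 256.0]
eef_rot: [-0.486, -0.513, -0.432, 0.561]
force: [-2.0, -10.0, 0.5]
opening: 0.154
finger_force: 50.2
```

```bash
python3 rec.py; python3 -c "
from cell import arm;s=arm.get_state();print(s['dq'].round(3))"
```

```text
a 0.074 tilt 0.102 r 106.3 y 21.9 T_F -372.078 Mn -0.208 clk 4.70 j6 -0.86 ff 50 op 0.15 F [-3.5 -9.6  0.5] M [-0.39 -0.21  0.76] slant [-0.001  0.009  1.   ]
[ 0.063  0.054 -0.129  0.094  0.008  0.692]
```

Emit:
move_arm([
  {"travel":[-0.0002,0.0064,0],"rot":[0,0,0.06],"hand":-1},
  {"travel":[-0.0008,0.0127,0],"rot":[0,0,0.12],"hand":-1},
  {"travel":[-0.0017,0.019,0],"rot":[0,0,0.18],"hand":-1},
  {"travel":[-0.003,0.0252,0],"rot":[0,0,0.24],"hand":-1},
  {"travel":[-0.0047,0.0313,0],"rot":[0,0,0.3],"hand":-1},
])

```text
clock: 5.2
tool_pos: [562.7, 78.9, 248.9]
eef_rot: [-0.557, -0.434, -0.344, 0.619]
force: [-1.6, -10.7, 2.0]
opening: 0.158
finger_force: 50.2
```

```bash
python3 rec.py; python3 -c "
from cell import arm;s=arm.get_state();print(s['dq'].round(3))"
```

```text
a 0.375 tilt 0.401 r 106.3 y 21.7 T_F -391.816 Mn -0.180 clk 5.20 j6 -0.53 ff 50 op 0.16 F [ -3.2 -10.3   2. ] M [ 0.01 -0.18  0.49] slant [0.001 0.008 1.   ]
[ 0.055  0.077 -0.119  0.069 -0.012  0.655]
```

Emit:
move_arm([
  {"travel":[-0.0002,0.0064,0],"rot":[0,0,0.06],"hand":-1},
  {"travel":[-0.0008,0.0127,0],"rot":[0,0,0.12],"hand":-1},
  {"travel":[-0.0017,0.019,0],"rot":[0,0,0.18],"hand":-1},
  {"travel":[-0.003,0.0252,0],"rot":[0,0,0.24],"hand":-1},
  {"travel":[-0.0047,0.0313,0],"rot":[0,0,0.3],"hand":-1},
])

```text
clock: 5.7
tool_pos: [590.1, 82.8, 232.8]
eef_rot: [-0.615, -0.346, -0.249, 0.663]
force: [0.7, -11.4, 4.3]
opening: 0.157
finger_force: 50.1
```

```bash
python3 rec.py
```

```text
a 0.677 tilt 0.700 r 106.2 y 21.6 T_F -365.871 Mn -0.088 clk 5.70 j6 -0.21 ff 50 op 0.16 F [ -1.  -11.4   4.3] M [ 0.17 -0.09  0.19] slant [0.002 0.007 1.   ]
```

Emit:
move_arm([
  {"travel":[-0.0002,0.0064,0],"rot":[0,0,0.06],"hand":-1},
  {"travel":[-0.0008,0.0127,0],"rot":[0,0,0.12],"hand":-1},
  {"travel":[-0.0017,0.019,0],"rot":[0,0,0.18],"hand":-1},
  {"travel":[-0.003,0.0252,0],"rot":[0,0,0.24],"hand":-1},
  {"travel":[-0.0047,0.0313,0],"rot":[0,0,0.3],"hand":-1},
])

```text
clock: 6.2
tool_pos: [611.6, 85.9, 209.0]
eef_rot: [-0.66, -0.25, -0.148, 0.693]
force: [2.2, -12.4, 3.0]
opening: 0.155
finger_force: 50.1
```

```bash
python3 rec.py
```

```text
a 0.982 tilt 0.999 r 106.2 y 21.5 T_F -242.225 Mn -0.020 clk 6.20 j6 0.09 ff 50 op 0.16 F [  0.3 -12.6   3. ] M [ 0.28 -0.02 -0.15] slant [0.002 0.005 1.   ]
```

Emit:
move_arm([
  {"travel":[-0.0002,0.0064,0],"rot":[0,0,0.06],"hand":-1},
  {"travel":[-0.0008,0.0127,0],"rot":[0,0,0.12],"hand":-1},
  {"travel":[-0.0017,0.019,0],"rot":[0,0,0.18],"hand":-1},
  {"travel":[-0.003,0.0252,0],"rot":[0,0,0.24],"hand":-1},
  {"travel":[-0.0047,0.0313,0],"rot":[0,0,0.3],"hand":-1},
])

```text
clock: 6.7
tool_pos: [625.1, 87.8, 179.8]
eef_rot: [-0.691, -0.148, -0.043, 0.706]
force: [3.3, -11.5, 2.8]
opening: 0.158
finger_force: 50.0
```

```bash
python3 rec.py
```

```text
a 1.286 tilt 1.298 r 106.2 y 21.4 T_F -240.709 Mn 0.041 clk 6.70 j6 0.38 ff 50 op 0.16 F [  1.6 -11.9   2.8] M [ 0.2   0.04 -0.41] slant [0.002 0.003 1.   ]
```

Emit:
move_arm([
  {"travel":[-0.0002,0.0064,0],"rot":[0,0,0.06],"hand":-1},
  {"travel":[-0.0008,0.0127,0],"rot":[0,0,0.12],"hand":-1},
  {"travel":[-0.0017,0.019,0],"rot":[0,0,0.18],"hand":-1},
  {"travel":[-0.003,0.0252,0],"rot":[0,0,0.24],"hand":-1},
  {"travel":[-0.0047,0.0313,0],"rot":[0,0,0.3],"hand":-1},
])

```text
clock: 7.2
tool_pos: [629.2, 88.4, 147.8]
eef_rot: [0.705, 0.043, -0.062, -0.705]
force: [5.6, -10.2, 0.9]
opening: 0.153
finger_force: 50.0
```

```bash
python3 rec.py
```

```text
a 1.591 tilt 1.598 r 106.1 y 21.4 T_F -103.190 Mn 0.075 clk 7.20 j6 0.64 ff 50 op 0.15 F [  4.  -10.9   0.9] M [ 0.02  0.07 -0.63] slant [0.002 0.001 1.   ]
```

Emit:
move_arm([
  {"travel":[0,0,0],"rot":[0,0,0],"hand":0.2},
  {"travel":[0,0,0],"rot":[0,0,0],"hand":0.2},
  {"travel":[0,0,0],"rot":[0,0,0],"hand":0.2},
  {"travel":[0,0,0],"rot":[0,0,0],"hand":0.2},
  {"travel":[0,0,0],"rot":[0,0,0],"hand":0.2},
])

```text
clock: 7.7
tool_pos: [627.1, 90.6, 147.5]
eef_rot: [0.705, 0.044, -0.065, -0.705]
force: [0.3, 0.1, 0.4]
opening: 0.547
finger_force: 0.0
```

```bash
python3 rec.py
```

```text
a 1.595 tilt 1.599 r 104.4 y 23.9 T_F -38.809 Mn 0.109 clk 7.70 j6 0.64 ff 0 op 0.55 F [0.3 0.  0.4] M [-0.48  0.11  0.04] slant [0.007 0.001 1.   ]
```

Emit:
move_arm([
  {"travel":[0,0,-0.03],"rot":[0,0,0],"hand":0.2},
  {"travel":[0,0,-0.06],"rot":[0,0,0],"hand":0.2},
  {"travel":[0,0,-0.09],"rot":[0,0,0],"hand":0.2},
  {"travel":[0,0,-0.11],"rot":[0,0,0],"hand":0.2},
  {"travel":[0,0,-0.11],"rot":[0,0,0],"hand":0.2},
])

```text
clock: 8.2
tool_pos: [644.8, -20.8, 146.9]
eef_rot: [0.706, 0.044, -0.063, -0.704]
force: [-0.3, 0.4, 0.0]
opening: 0.6
finger_force: 0.0
```

```bash
python3 rec.py
python3 - <<'E'
from n import *
import cv2
a=1.6-2*2*np.pi/5
show(tcp(0.3,120,140),tool(0.35)); show(tcp(a,120),tool(a))
c=arm.capture("wrist");im=c["color"].copy()
for k in (0,1,2):
 for r in(40,105,130):
  for d in(-8,8):
    b=1.6-k*2*np.pi/5
    P=tcp(b,19,r)+d*tool(b).as_matrix()[:,1]
    p=R.from_quat(c["rotation"]).inv().apply(P-c["xyz"]); u=c["mtx"]@p; u=(u[:2]/u[2]).astype(int); cv2.circle(im,(int(u[0]),int(u[1])),3,(0,0,255),-1)
cv2.imwrite("pics/w3.png",im)
E
```

```text
a 1.600 tilt 1.598 r 105.5 y -88.9 T_F -3.744 Mn 0.167 clk 8.20 j6 0.71 ff 0 op 0.60 F [-0.2  0.5  0. ] M [-0.41  0.17 -0.03] slant [ 0.004 -0.     1.   ]
pos [645. -21. 147.] j [-0.61  1.01  1.28  1.01  2.11  0.71] travel [-0.068 -0.135 -0.012] rot [-0.003  0.004 -1.248] clk 8.2
pos [645. -21. 147.] j [-0.61  1.01  1.28  1.01  2.11  0.71] travel [-0.19  -0.062 -0.011] rot [-5.000e-03  2.000e-03 -2.511e+00] clk 8.2
```

View pics/w3.png

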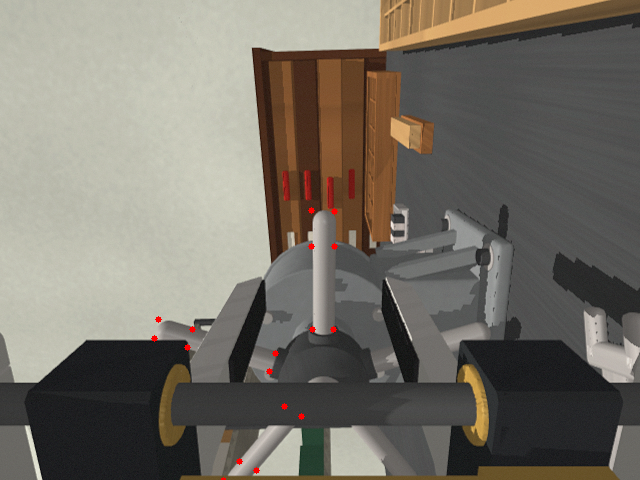

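The spoke just released lies at (324,215)–(324,330), exactly on the model, so the wheel is at star≈1.60. Next I'll go to the second spoke counter-clockwise, at −0.91 rad.

Emit:
move_arm([
  {"travel":[-0.068,-0.135,-0.012],"rot":[0,0,-1.248],"hand":0.2},
  {"travel":[-0.068,-0.135,-0.012],"rot":[0,0,-1.248],"hand":0.2},
  {"travel":[-0.068,-0.135,-0.012],"rot":[0,0,-1.248],"hand":0.2},
  {"travel":[-0.068,-0.135,-0.012],"rot":[0,0,-1.248],"hand":0.2},
  {"travel":[-0.068,-0.135,-0.012],"rot":[0,0,-1.248],"hand":0.2},
])

```text
clock: 8.75
tool_pos: [581.8, -38.9, 286.2]
eef_rot: [-0.639, -0.303, -0.201, 0.678]
force: [-0.5, 0.8, 0.2]
opening: 0.599
finger_force: 0.0
```

```bash
sed -i 's/^    show(.*/    a=1.6-.8*np.pi; show(tcp(a,115),tool(a)); show(tcp(a),tool(a))/' n.py; python3 n.py;python3 rec.py
```

```text
pos [582. -39. 286.] j [-0.67  0.8   1.37  1.02  2.22  0.05] travel [-0.14  -0.029  0.003] rot [-8.000e-03  1.000e-03 -1.754e+00] clk 8.75
pos [582. -39. 286.] j [-0.67  0.8   1.37  1.02  2.22  0.05] travel [-0.14  -0.028  0.118] rot [-8.000e-03  1.000e-03 -1.754e+00] clk 8.75
a 0.289 tilt 0.841 r 142.2 y -97.6 T_F -59.545 Mn 0.091 clk 8.75 j6 0.05 ff 0 op 0.60 F [-0.4  0.9  0.2] M [-0.43  0.09  0.  ] slant [0.006 0.004 1.   ]
```

Emit:
move_arm([
  {"travel":[-0.14,-0.029,0.003],"rot":[-0.008,0,-1.754],"hand":0.2},
  {"travel":[-0.14,-0.029,0.003],"rot":[-0.008,0,-1.754],"hand":0.2},
  {"travel":[-0.14,-0.029,0.003],"rot":[-0.008,0,-1.754],"hand":0.2},
  {"travel":[-0.14,-0.029,0.003],"rot":[-0.008,0,-1.754],"hand":0.2},
  {"travel":[-0.14,-0.029,0.003],"rot":[-0.008,0,-1.754],"hand":0.2},
])

```text
clock: 9.25
tool_pos: [457.4, -54.9, 213.5]
eef_rot: [-0.506, -0.493, -0.413, 0.575]
force: [0.3, -0.9, 0.3]
opening: 0.602
finger_force: 0.0
```

```bash
python3 n.py;python3 rec.py
```

```text
pos [457. -55. 213.] j [-0.81  0.8   1.65  0.74  2.12 -0.95] travel [ 0.001  0.002 -0.001] rot [-1.000e-03 -3.000e-03 -1.088e+00] clk 9.25
pos [457. -55. 213.] j [-0.81  0.8   1.65  0.74  2.12 -0.95] travel [0.001 0.002 0.114] rot [-1.000e-03 -3.000e-03 -1.088e+00] clk 9.25
a -0.929 tilt 0.175 r 106.0 y -95.2 T_F 32.085 Mn 0.091 clk 9.25 j6 -0.95 ff 0 op 0.60 F [ 0.2 -1.   0.3] M [-0.41  0.09 -0.02] slant [-0.002  0.003  1.   ]
```

Emit:
move_arm([
  {"travel":[0.001,0.002,0],"rot":[0,0,-1.088],"hand":0.2},
  {"travel":[0.001,0.002,0],"rot":[0,0,-1.088],"hand":0.2},
  {"travel":[0.001,0.002,0],"rot":[0,0,-1.088],"hand":0.2},
  {"travel":[0.001,0.002,0],"rot":[0,0,-1.088],"hand":0.2},
  {"travel":[0.001,0.002,0],"rot":[0,0,-1.088],"hand":0.2},
])

```text
clock: 9.75
tool_pos: [461.2, -54.2, 214.5]
eef_rot: [0.289, 0.646, 0.595, -0.382]
force: [0.5, 0.6, 0.1]
opening: 0.6
finger_force: 0.0
```

```bash
python3 n.py
```

```text
pos [461. -54. 214.] j [-0.8   0.8   1.64  0.75  2.13 -1.7 ] travel [ 0.001 -0.002 -0.001] rot [-0.003 -0.002 -0.335] clk 9.75
pos [461. -54. 214.] j [-0.8   0.8   1.64  0.75  2.13 -1.7 ] travel [ 0.001 -0.002  0.114] rot [-0.003 -0.002 -0.335] clk 9.75
```

Finish the rotation, advance, and grip.

Emit:
move_arm([
  {"travel":[0.001,-0.001,0],"rot":[0,0,-0.335],"hand":0.2},
  {"travel":[0.001,-0.001,0],"rot":[0,0,-0.335],"hand":0.2},
  {"travel":[0.001,-0.001,0],"rot":[0,0,-0.335],"hand":0.2},
  {"travel":[0.001,-0.001,0.03],"rot":[0,0,-0.335],"hand":0.2},
  {"travel":[0.001,-0.001,0.04],"rot":[0,0,-0.335],"hand":0.2},
])

```text
clock: 10.25
tool_pos: [453.2, -13.7, 215.0]
eef_rot: [0.179, 0.684, 0.649, -0.281]
force: [-0.2, -0.0, 0.9]
opening: 0.599
finger_force: 0.0
```

```bash
python3 n.py; python3 rec.py
python3 - <<'E'
from n import *
import cv2
c=arm.capture("wrist");im=c["color"].copy()
b=1.6-.8*np.pi
for r in(40,105,130):
  for d in(-8,8):
    P=tcp(b,19,r)+d*tool(b).as_matrix()[:,1]
    p=R.from_quat(c["rotation"]).inv().apply(P-c["xyz"]); u=c["mtx"]@p; u=(u[:2]/u[2]).astype(int); cv2.circle(im,(int(u[0]),int(u[1])),3,(0,0,255),-1)
cv2.imwrite("pics/w4.png",im)
E
```

```text
pos [453. -14. 215.] j [-0.77  0.77  1.72  0.76  2.07 -2.05] travel [-0.    -0.001 -0.042] rot [-0.002 -0.004 -0.007] clk 10.25
pos [453. -14. 215.] j [-0.77  0.77  1.72  0.76  2.07 -2.05] travel [-0.001 -0.001  0.073] rot [-0.002 -0.004 -0.007] clk 10.25
a -0.907 tilt -0.906 r 105.4 y -53.8 T_F 62.090 Mn 0.003 clk 10.25 j6 -2.05 ff 0 op 0.60 F [-0.2 -0.   0.9] M [-0.42  0.    0.05] slant [-0.004  0.002  1.   ]
```

View pics/w4.png

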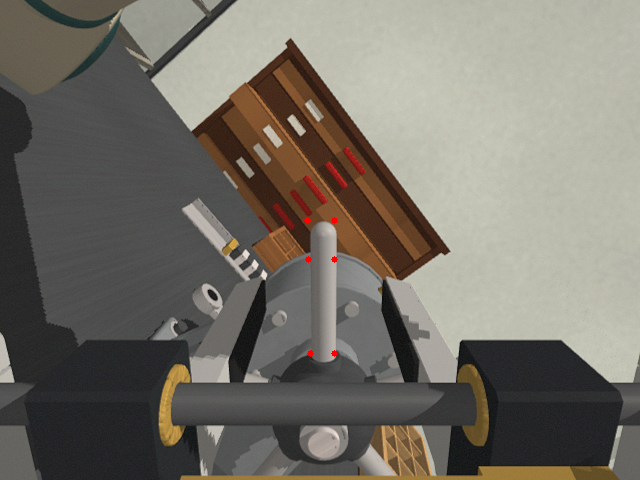

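The next spoke is centred in the finger gap, (323,225)–(323,360), on the model.

Emit:
move_arm([
  {"travel":[0,-0.001,0.03],"rot":[0,0,0],"hand":0.2},
  {"travel":[0,-0.001,0.06],"rot":[0,0,0],"hand":0.2},
  {"travel":[0,-0.001,0.072],"rot":[0,0,0],"hand":0.2},
  {"travel":[0,-0.001,0.072],"rot":[0,0,0],"hand":0.2},
  {"travel":[0,-0.001,0.072],"rot":[0,0,0],"hand":-1},
], force=50)

```text
clock: 10.8
tool_pos: [443.3, 54.0, 213.4]
eef_rot: [0.18, 0.685, 0.649, -0.279]
force: [-0.1, 0.3, -1.1]
opening: 0.546
finger_force: 0.0
```

Emit:
move_arm([
  {"travel":[0,0,0],"rot":[0,0,0],"hand":-1},
  {"travel":[0,0,0],"rot":[0,0,0],"hand":-1},
  {"travel":[0,0,0],"rot":[0,0,0],"hand":-1},
  {"travel":[0,0,0],"rot":[0,0,0],"hand":-1},
  {"travel":[0,0,0],"rot":[0,0,0],"hand":-1},
])

```text
clock: 11.3
tool_pos: [443.6, 54.2, 214.1]
eef_rot: [0.18, 0.684, 0.65, -0.278]
force: [2.1, -2.1, 1.8]
opening: 0.16
finger_force: 50.0
```

Emit:
move_arm([
  {"travel":[0,0,0],"rot":[0,0,0],"hand":-1},
  {"travel":[0,0,0],"rot":[0,0,0],"hand":-1},
  {"travel":[0,0,0],"rot":[0,0,0],"hand":-1},
  {"travel":[0,0,0],"rot":[0,0,0],"hand":-1},
  {"travel":[0,0,0],"rot":[0,0,0],"hand":-1},
])

```text
clock: 11.8
tool_pos: [443.6, 54.2, 214.1]
eef_rot: [0.18, 0.684, 0.65, -0.278]
force: [4.3, -3.9, 4.1]
opening: 0.156
finger_force: 50.0
```

```bash
echo "GRIP2" >> log.txt; python3 rec.py
```

```text
a -0.911 tilt -0.909 r 104.5 y 14.8 T_F 575.546 Mn 0.021 clk 11.80 j6 -2.09 ff 50 op 0.16 F [ 3.7 -4.4  4.1] M [ 0.4   0.02 -0.65] slant [-0.     0.001  1.   ]
```

Emit:
move_arm([
  {"travel":[-0.0002,0.0063,0],"rot":[0,0,0.06],"hand":-1},
  {"travel":[-0.0008,0.0125,0],"rot":[0,0,0.12],"hand":-1},
  {"travel":[-0.0017,0.0187,0],"rot":[0,0,0.18],"hand":-1},
  {"travel":[-0.003,0.0248,0],"rot":[0,0,0.24],"hand":-1},
  {"travel":[-0.0047,0.0309,0],"rot":[0,0,0.3],"hand":-1},
])

```text
clock: 12.3
tool_pos: [464.9, 57.3, 234.8]
eef_rot: [0.281, 0.65, 0.599, -0.374]
force: [0.4, -6.2, 2.1]
opening: 0.158
finger_force: 50.1
```

```bash
python3 rec.py
```

```text
a -0.624 tilt -0.605 r 104.4 y 14.7 T_F 80.654 Mn -0.132 clk 12.30 j6 -1.71 ff 50 op 0.16 F [-0.5 -6.2  2.1] M [-0.12 -0.13  0.12] slant [-0.     0.004  1.   ]
```

Emit:
move_arm([
  {"travel":[-0.0002,0.0063,0],"rot":[0,0,0.06],"hand":-1},
  {"travel":[-0.0008,0.0125,0],"rot":[0,0,0.12],"hand":-1},
  {"travel":[-0.0017,0.0187,0],"rot":[0,0,0.18],"hand":-1},
  {"travel":[-0.003,0.0248,0],"rot":[0,0,0.24],"hand":-1},
  {"travel":[-0.0047,0.0309,0],"rot":[0,0,0.3],"hand":-1},
])

```text
clock: 12.8
tool_pos: [492.7, 61.3, 249.1]
eef_rot: [0.374, 0.6, 0.537, -0.46]
force: [0.0, -9.0, 1.8]
opening: 0.159
finger_force: 50.1
```

```bash
python3 rec.py
```

```text
a -0.321 tilt -0.305 r 104.4 y 14.6 T_F -65.181 Mn -0.017 clk 12.80 j6 -1.35 ff 50 op 0.16 F [-1.3 -8.9  1.8] M [ 0.16 -0.02  0.15] slant [-0.     0.004  1.   ]
```

Emit:
move_arm([
  {"travel":[-0.0002,0.0063,0],"rot":[0,0,0.06],"hand":-1},
  {"travel":[-0.0008,0.0125,0],"rot":[0,0,0.12],"hand":-1},
  {"travel":[-0.0017,0.0187,0],"rot":[0,0,0.18],"hand":-1},
  {"travel":[-0.003,0.0248,0],"rot":[0,0,0.24],"hand":-1},
  {"travel":[-0.0047,0.0309,0],"rot":[0,0,0.3],"hand":-1},
])

```text
clock: 13.3
tool_pos: [523.4, 65.7, 254.4]
eef_rot: [0.46, 0.537, 0.463, -0.535]
force: [0.6, -8.9, 3.4]
opening: 0.158
finger_force: 50.0
```

```bash
python3 rec.py
```

```text
a -0.019 tilt -0.006 r 104.4 y 14.4 T_F -67.389 Mn -0.054 clk 13.30 j6 -0.99 ff 50 op 0.16 F [-0.7 -8.9  3.4] M [ 0.45 -0.05  0.12] slant [0.    0.003 1.   ]
```

Emit:
move_arm([
  {"travel":[-0.0002,0.0063,0],"rot":[0,0,0.06],"hand":-1},
  {"travel":[-0.0008,0.0125,0],"rot":[0,0,0.12],"hand":-1},
  {"travel":[-0.0017,0.0187,0],"rot":[0,0,0.18],"hand":-1},
  {"travel":[-0.003,0.0248,0],"rot":[0,0,0.24],"hand":-1},
  {"travel":[-0.0047,0.0309,0],"rot":[0,0,0.3],"hand":-1},
])

```text
clock: 13.8
tool_pos: [554.3, 70.1, 250.2]
eef_rot: [-0.535, -0.463, -0.378, 0.598]
force: [1.5, -9.5, 5.8]
opening: 0.157
finger_force: 50.0
```

```bash
python3 rec.py
```

```text
a 0.284 tilt 0.293 r 104.4 y 14.3 T_F -161.345 Mn 0.025 clk 13.80 j6 -0.65 ff 50 op 0.16 F [ 0.1 -9.6  5.8] M [ 0.54  0.03 -0.02] slant [0.    0.002 1.   ]
```

Emit:
move_arm([
  {"travel":[-0.0002,0.0063,0],"rot":[0,0,0.06],"hand":-1},
  {"travel":[-0.0008,0.0125,0],"rot":[0,0,0.12],"hand":-1},
  {"travel":[-0.0017,0.0187,0],"rot":[0,0,0.18],"hand":-1},
  {"travel":[-0.003,0.0248,0],"rot":[0,0,0.24],"hand":-1},
  {"travel":[-0.0047,0.0309,0],"rot":[0,0,0.3],"hand":-1},
])

```text
clock: 14.3
tool_pos: [582.5, 74.1, 236.9]
eef_rot: [-0.598, -0.377, -0.285, 0.647]
force: [1.7, -11.0, 5.8]
opening: 0.157
finger_force: 50.0
```

```bash
python3 rec.py
```

```text
a 0.587 tilt 0.593 r 104.4 y 14.1 T_F -326.948 Mn 0.075 clk 14.30 j6 -0.32 ff 50 op 0.16 F [  0.1 -11.1   5.8] M [ 0.65  0.07 -0.16] slant [0.    0.001 1.   ]
```

Emit:
move_arm([
  {"travel":[-0.0002,0.0063,0],"rot":[0,0,0.06],"hand":-1},
  {"travel":[-0.0008,0.0125,0],"rot":[0,0,0.12],"hand":-1},
  {"travel":[-0.0017,0.0187,0],"rot":[0,0,0.18],"hand":-1},
  {"travel":[-0.003,0.0248,0],"rot":[0,0,0.24],"hand":-1},
  {"travel":[-0.0047,0.0309,0],"rot":[0,0,0.3],"hand":-1},
])

```text
clock: 14.8
tool_pos: [605.5, 77.4, 215.8]
eef_rot: [-0.648, -0.284, -0.185, 0.682]
force: [2.7, -9.9, 5.3]
opening: 0.157
finger_force: 50.0
```

```bash
python3 rec.py
```

```text
a 0.889 tilt 0.892 r 104.4 y 14.0 T_F -349.008 Mn 0.130 clk 14.80 j6 -0.01 ff 50 op 0.16 F [  1.2 -10.2   5.3] M [ 0.66  0.13 -0.26] slant [0.    0.001 1.   ]
```

Emit:
move_arm([
  {"travel":[-0.0002,0.0063,0],"rot":[0,0,0.06],"hand":-1},
  {"travel":[-0.0008,0.0125,0],"rot":[0,0,0.12],"hand":-1},
  {"travel":[-0.0017,0.0187,0],"rot":[0,0,0.18],"hand":-1},
  {"travel":[-0.003,0.0248,0],"rot":[0,0,0.24],"hand":-1},
  {"travel":[-0.0047,0.0309,0],"rot":[0,0,0.3],"hand":-1},
])

```text
clock: 15.3
tool_pos: [621.2, 79.7, 188.8]
eef_rot: [-0.683, -0.184, -0.082, 0.702]
force: [3.6, -8.9, 5.6]
opening: 0.155
finger_force: 50.0
```

```bash
python3 rec.py
```

```text
a 1.190 tilt 1.192 r 104.4 y 13.9 T_F -455.992 Mn 0.152 clk 15.30 j6 0.28 ff 50 op 0.16 F [ 2.3 -9.4  5.6] M [ 0.69  0.15 -0.32] slant [0. 0. 1.]
```

Emit:
move_arm([
  {"travel":[-0.0002,0.0063,0],"rot":[0,0,0.06],"hand":-1},
  {"travel":[-0.0008,0.0125,0],"rot":[0,0,0.12],"hand":-1},
  {"travel":[-0.0017,0.0187,0],"rot":[0,0,0.18],"hand":-1},
  {"travel":[-0.003,0.0248,0],"rot":[0,0,0.24],"hand":-1},
  {"travel":[-0.0047,0.0309,0],"rot":[0,0,0.3],"hand":-1},
])

```text
clock: 15.8
tool_pos: [628.3, 80.7, 158.4]
eef_rot: [-0.703, -0.08, 0.024, 0.707]
force: [3.5, -9.4, 6.7]
opening: 0.154
finger_force: 50.0
```

```bash
python3 rec.py
```

```text
a 1.490 tilt 1.492 r 104.4 y 13.9 T_F -679.147 Mn 0.130 clk 15.80 j6 0.55 ff 50 op 0.15 F [ 2.1 -9.8  6.7] M [ 0.74  0.13 -0.43] slant [-0.  0.  1.]
```

Emit:
move_arm([
  {"travel":[-0.0002,-0.0063,0],"rot":[0,0,-0.06],"hand":-1},
  {"travel":[-0.0008,-0.0125,0],"rot":[0,0,-0.12],"hand":-1},
  {"travel":[-0.0017,-0.0187,0],"rot":[0,0,-0.18],"hand":-1},
  {"travel":[-0.003,-0.0248,0],"rot":[0,0,-0.24],"hand":-1},
  {"travel":[-0.0047,-0.0309,0],"rot":[0,0,-0.3],"hand":-1},
])

```text
clock: 16.3
tool_pos: [622.3, 79.8, 186.0]
eef_rot: [-0.685, -0.184, -0.083, 0.7]
force: [5.8, -8.2, -0.6]
opening: 0.159
finger_force: 50.4
```

```bash
echo REV>>log.txt; python3 rec.py
```

```text
a 1.219 tilt 1.190 r 104.4 y 13.9 T_F 222.578 Mn 0.435 clk 16.30 j6 0.27 ff 50 op 0.16 F [ 4.5 -9.  -0.6] M [-0.49  0.44 -0.98] slant [-0.001 -0.006  1.   ]
```

Emit:
move_arm([
  {"travel":[-0.0002,-0.0063,0],"rot":[0,0,-0.06],"hand":-1},
  {"travel":[-0.0008,-0.0125,0],"rot":[0,0,-0.12],"hand":-1},
  {"travel":[-0.0017,-0.0187,0],"rot":[0,0,-0.18],"hand":-1},
  {"travel":[-0.003,-0.0248,0],"rot":[0,0,-0.24],"hand":-1},
  {"travel":[-0.0047,-0.0309,0],"rot":[0,0,-0.3],"hand":-1},
])

```text
clock: 16.8
tool_pos: [607.3, 77.7, 213.5]
eef_rot: [-0.649, -0.284, -0.188, 0.68]
force: [8.8, -8.0, 0.9]
opening: 0.156
finger_force: 50.3
```

```bash
python3 rec.py
```

```text
a 0.916 tilt 0.888 r 104.4 y 14.0 T_F 407.518 Mn 0.399 clk 16.80 j6 -0.02 ff 50 op 0.16 F [ 7.5 -9.2  0.9] M [-0.17  0.4  -1.24] slant [-0.    -0.006  1.   ]
```

Emit:
move_arm([
  {"travel":[-0.0002,-0.0063,0],"rot":[0,0,-0.06],"hand":-1},
  {"travel":[-0.0008,-0.0125,0],"rot":[0,0,-0.12],"hand":-1},
  {"travel":[-0.0017,-0.0187,0],"rot":[0,0,-0.18],"hand":-1},
  {"travel":[-0.003,-0.0248,0],"rot":[0,0,-0.24],"hand":-1},
  {"travel":[-0.0047,-0.0309,0],"rot":[0,0,-0.3],"hand":-1},
])

```text
clock: 17.3
tool_pos: [584.7, 74.5, 235.4]
eef_rot: [-0.599, -0.378, -0.288, 0.644]
force: [9.1, -5.9, 2.6]
opening: 0.155
finger_force: 50.3
```

```bash
python3 rec.py
```

```text
a 0.612 tilt 0.587 r 104.4 y 14.1 T_F 539.866 Mn 0.362 clk 17.30 j6 -0.32 ff 50 op 0.16 F [ 8.1 -7.2  2.6] M [ 0.17  0.36 -1.46] slant [ 0.    -0.005  1.   ]
```

Emit:
move_arm([
  {"travel":[-0.0002,-0.0063,0],"rot":[0,0,-0.06],"hand":-1},
  {"travel":[-0.0008,-0.0125,0],"rot":[0,0,-0.12],"hand":-1},
  {"travel":[-0.0017,-0.0187,0],"rot":[0,0,-0.18],"hand":-1},
  {"travel":[-0.003,-0.0248,0],"rot":[0,0,-0.24],"hand":-1},
  {"travel":[-0.0047,-0.0309,0],"rot":[0,0,-0.3],"hand":-1},
])

```text
clock: 17.8
tool_pos: [556.5, 70.4, 249.5]
eef_rot: [-0.535, -0.463, -0.382, 0.595]
force: [8.6, -5.9, 4.8]
opening: 0.155
finger_force: 50.2
```

```bash
python3 rec.py
```

```text
a 0.307 tilt 0.286 r 104.4 y 14.2 T_F 612.819 Mn 0.257 clk 17.80 j6 -0.65 ff 50 op 0.16 F [ 7.7 -7.1  4.8] M [ 0.52  0.26 -1.41] slant [ 0.001 -0.004  1.   ]
```

Emit:
move_arm([
  {"travel":[-0.0002,-0.0063,0],"rot":[0,0,-0.06],"hand":-1},
  {"travel":[-0.0008,-0.0125,0],"rot":[0,0,-0.12],"hand":-1},
  {"travel":[-0.0017,-0.0187,0],"rot":[0,0,-0.18],"hand":-1},
  {"travel":[-0.003,-0.0248,0],"rot":[0,0,-0.24],"hand":-1},
  {"travel":[-0.0047,-0.0309,0],"rot":[0,0,-0.3],"hand":-1},
])

```text
clock: 18.3
tool_pos: [525.4, 65.9, 254.4]
eef_rot: [0.459, 0.538, 0.466, -0.531]
force: [7.4, -5.5, 5.6]
opening: 0.155
finger_force: 50.1
```

```bash
python3 rec.py
```

```text
a 0.001 tilt -0.014 r 104.4 y 14.4 T_F 677.235 Mn 0.206 clk 18.30 j6 -0.99 ff 50 op 0.15 F [ 6.5 -6.5  5.6] M [ 0.69  0.21 -1.28] slant [ 0.    -0.003  1.   ]
```

Emit:
move_arm([
  {"travel":[-0.0002,-0.0063,0],"rot":[0,0,-0.06],"hand":-1},
  {"travel":[-0.0008,-0.0125,0],"rot":[0,0,-0.12],"hand":-1},
  {"travel":[-0.0017,-0.0187,0],"rot":[0,0,-0.18],"hand":-1},
  {"travel":[-0.003,-0.0248,0],"rot":[0,0,-0.24],"hand":-1},
  {"travel":[-0.0047,-0.0309,0],"rot":[0,0,-0.3],"hand":-1},
])

```text
clock: 18.8
tool_pos: [494.4, 61.5, 249.7]
eef_rot: [0.373, 0.601, 0.54, -0.456]
force: [7.6, -5.3, 6.5]
opening: 0.157
finger_force: 50.1
```

```bash
python3 rec.py; cat log.txt | cut -c1-60
```

```text
a -0.303 tilt -0.314 r 104.4 y 14.5 T_F 876.371 Mn 0.104 clk 18.80 j6 -1.35 ff 50 op 0.16 F [ 6.8 -6.4  6.5] M [ 0.74  0.1  -1.1 ] slant [ 0.    -0.002  1.   ]
[-0.20944904880273715, -0.20140772576036844, 2.2469198129388
[0.07384291447196462, 0.10243821280206464, -2.03845261765261
[0.37492809496626284, 0.401057908579834, -1.6108489418200187
[0.6773175569269732, 0.6997041287124633, 0.7114963061207114,
[0.9816893292484118, 0.9987122463159983, 2.1884131867462875,
[1.2862830433450316, 1.29824131512569, 3.3294543198067297, -
[1.5911130318152684, 1.598437357956018, 5.555540251565629, -
[1.5947000385893635, 1.5994552834359674, 0.2927242771863512,
[1.6002611585939837, 1.5980240943838475, -0.2911871324992796
[0.2894528059628337, 0.8410680701155169, -0.5035552231606714
[-0.9287333342649754, 0.17486179551490572, 0.302465640511845
[-0.9066348682728049, -0.9062618834224797, -0.18610506345370
GRIP2
[-0.9106353942467365, -0.9090198287303995, 4.273491092670199
[-0.6237357149114154, -0.6048761997648588, 0.382659525707308
[-0.32100535238752526, -0.3052331933081272, 0.04184654945239
[-0.01855105428149262, -0.005848996429495743, 0.596824007374
[0.2841496336416027, 0.29340564078038056, 1.5053077259852785
[0.5867895089347035, 0.5928508126755311, 1.7126749288027456,
[0.8890311174940962, 0.8924356638745221, 2.728146609933518, 
[1.1903036761523182, 1.192252006267398, 3.61700156686038, -8
[1.4901640547882797, 1.4919624191762726, 3.4693645694415136,
REV
[1.2187189064119877, 1.1898373619674065, 5.758951897735194, 
[0.9163197146675319, 0.8883714135560621, 8.791663606993577, 
[0.6121444765969373, 0.5870861966165605, 9.102717006303038, 
[0.30667373928368, 0.28622340141226094, 8.642704303671811, -
[0.0012103266906749325, -0.013848799242133617, 7.37380266631
[-0.30334868897290856, -0.31354846307931494, 7.6248359860910
```

```bash
cat > fitg.py <<'E'
from h import *
import json
from scipy.optimize import least_squares
rows=[];ph=0
for i,l in enumerate(open("log.txt")):
    l=l.strip()
    if l[0]!='[': ph=l; continue
    v=json.loads(l); a,t=v[:2];F=np.array(v[2:5]);M=np.array(v[5:8]);p=np.array(v[8:11])
    held=(ph==0 and 1<=i<=6) or (ph=="GRIP2" and v[11]>12) or ph in("REV","FWD")
    if not held and not(ph==0 and 7<=i<=11): continue
    d=0 if not held else (-1 if ph=="REV" else 1)
    ref=a+(0 if ph==0 else .8*np.pi)
    Tf=np.cross(p-AX,F)@ey/1000 if held else 0.
    rows.append((ref,t,d,Tf+M@ey))
D=np.array(rows)
def f(x,w=1,D=D):
    A,r0,fr,b0,b1,b2=x; ref,t,d,T=D.T
    return np.r_[(-fr*d+A*np.sin(ref-r0)*(d!=0)+b0*w+b1*np.sin(t)+b2*np.cos(t)-T)/.05,(fr-.52)/.02,b0/.05,(A-.39)/.05]
for w in(0,1):
    s=least_squares(lambda x:f(x,w),[.4,.5,.52,0,.1,0]); C=np.linalg.pinv(s.jac.T@s.jac)
    print(s.x.round(3),"sd",np.sqrt(np.diag(C)).round(3),"cost",s.cost,"bottom a2",s.x[1]+np.pi-.8*np.pi)
print(np.c_[D,f(s.x)[:len(D)]*.05].round(3))
E
python3 fitg.py
```

```text
[ 0.395  0.632  0.517 -0.     0.099  0.059] sd [0.021 0.042 0.011 0.05  0.016 0.019] cost 13.515462806972225 bottom a2 1.2600885653978944
[ 0.386  0.636  0.52   0.062  0.062 -0.   ] sd [0.022 0.043 0.011 0.03  0.024 0.034] cost 11.338797236466617 bottom a2 1.2641767749269124
[[ 7.400e-02  1.020e-01  1.000e+00 -5.800e-01 -7.700e-02]
 [ 3.750e-01  4.010e-01  1.000e+00 -5.720e-01  3.900e-02]
 [ 6.770e-01  7.000e-01  1.000e+00 -4.540e-01  5.200e-02]
 [ 9.820e-01  9.990e-01  1.000e+00 -2.630e-01 -1.200e-02]
 [ 1.286e+00  1.298e+00  1.000e+00 -2.000e-01  3.600e-02]
 [ 1.591e+00  1.598e+00  1.000e+00 -2.900e-02 -5.200e-02]
 [ 1.595e+00  1.599e+00  0.000e+00  1.090e-01  1.500e-02]
 [ 1.600e+00  1.598e+00  0.000e+00  1.670e-01 -4.300e-02]
 [ 2.890e-01  8.410e-01  0.000e+00  9.100e-02  1.700e-02]
 [-9.290e-01  1.750e-01  0.000e+00  9.100e-02 -1.800e-02]
 [-9.070e-01 -9.060e-01  0.000e+00  3.000e-03  1.000e-02]
 [ 1.890e+00 -6.050e-01  1.000e+00 -5.100e-02 -7.500e-02]
 [ 2.192e+00 -3.050e-01  1.000e+00 -8.200e-02 -8.000e-03]
 [ 2.495e+00 -6.000e-03  1.000e+00 -1.210e-01  3.400e-02]
 [ 2.797e+00  2.930e-01  1.000e+00 -1.360e-01  1.700e-02]
 [ 3.100e+00  5.930e-01  1.000e+00 -2.520e-01  7.100e-02]
 [ 3.402e+00  8.920e-01  1.000e+00 -2.190e-01 -4.800e-02]
 [ 3.704e+00  1.192e+00  1.000e+00 -3.040e-01 -6.700e-02]
 [ 4.003e+00  1.492e+00  1.000e+00 -5.490e-01  6.700e-02]
 [ 3.732e+00  1.190e+00 -1.000e+00  6.580e-01 -1.000e-03]
 [ 3.430e+00  8.880e-01 -1.000e+00  8.070e-01 -4.500e-02]
 [ 3.125e+00  5.870e-01 -1.000e+00  9.020e-01 -5.200e-02]
 [ 2.820e+00  2.860e-01 -1.000e+00  8.700e-01  4.500e-02]
 [ 2.514e+00 -1.400e-02 -1.000e+00  8.830e-01  6.600e-02]
 [ 2.210e+00 -3.140e-01 -1.000e+00  9.810e-01 -3.200e-02]]
```

Emit:
move_arm([
  {"travel":[-0.0002,0.0063,0],"rot":[0,0,0.06],"hand":-1},
  {"travel":[-0.0008,0.0125,0],"rot":[0,0,0.12],"hand":-1},
  {"travel":[-0.0017,0.0187,0],"rot":[0,0,0.18],"hand":-1},
  {"travel":[-0.003,0.0248,0],"rot":[0,0,0.24],"hand":-1},
  {"travel":[-0.0047,0.0309,0],"rot":[0,0,0.3],"hand":-1},
])

```text
clock: 19.3
tool_pos: [523.2, 65.6, 254.4]
eef_rot: [0.459, 0.537, 0.463, -0.535]
force: [0.8, -8.8, 5.2]
opening: 0.157
finger_force: 50.1
```

```bash
echo FWD>>log.txt; python3 rec.py
```

```text
a -0.020 tilt -0.006 r 104.4 y 14.4 T_F -38.015 Mn -0.062 clk 19.30 j6 -0.99 ff 50 op 0.16 F [-0.5 -8.9  5.2] M [ 0.48 -0.06  0.05] slant [-0.     0.003  1.   ]
```

Emit:
move_arm([
  {"travel":[-0.0002,0.0063,0],"rot":[0,0,0.06],"hand":-1},
  {"travel":[-0.0008,0.0125,0],"rot":[0,0,0.12],"hand":-1},
  {"travel":[-0.0017,0.0187,0],"rot":[0,0,0.18],"hand":-1},
  {"travel":[-0.003,0.0248,0],"rot":[0,0,0.24],"hand":-1},
  {"travel":[-0.0047,0.0309,0],"rot":[0,0,0.3],"hand":-1},
])

```text
clock: 19.8
tool_pos: [554.2, 70.1, 250.2]
eef_rot: [-0.534, -0.463, -0.378, 0.598]
force: [1.9, -9.7, 5.3]
opening: 0.159
finger_force: 50.0
```

```bash
python3 rec.py
```

```text
a 0.283 tilt 0.293 r 104.4 y 14.3 T_F -111.370 Mn 0.044 clk 19.80 j6 -0.65 ff 50 op 0.16 F [ 0.4 -9.9  5.3] M [ 0.73  0.04 -0.03] slant [-0.     0.002  1.   ]
```

Emit:
move_arm([
  {"travel":[-0.0002,0.0063,0],"rot":[0,0,0.06],"hand":-1},
  {"travel":[-0.0008,0.0125,0],"rot":[0,0,0.12],"hand":-1},
  {"travel":[-0.0017,0.0187,0],"rot":[0,0,0.18],"hand":-1},
  {"travel":[-0.003,0.0248,0],"rot":[0,0,0.24],"hand":-1},
  {"travel":[-0.0047,0.0309,0],"rot":[0,0,0.3],"hand":-1},
])

```text
clock: 20.3
tool_pos: [582.5, 74.1, 236.9]
eef_rot: [-0.598, -0.377, -0.285, 0.647]
force: [2.1, -10.0, 5.8]
opening: 0.153
finger_force: 50.0
```

```bash
python3 rec.py
```

```text
a 0.586 tilt 0.592 r 104.4 y 14.1 T_F -277.637 Mn 0.142 clk 20.30 j6 -0.32 ff 50 op 0.15 F [  0.6 -10.3   5.8] M [ 0.77  0.14 -0.24] slant [-0.     0.001  1.   ]
```

Emit:
move_arm([
  {"travel":[-0.0002,0.0063,0],"rot":[0,0,0.06],"hand":-1},
  {"travel":[-0.0008,0.0125,0],"rot":[0,0,0.12],"hand":-1},
  {"travel":[-0.0017,0.0187,0],"rot":[0,0,0.18],"hand":-1},
  {"travel":[-0.003,0.0248,0],"rot":[0,0,0.24],"hand":-1},
  {"travel":[-0.0047,0.0309,0],"rot":[0,0,0.3],"hand":-1},
])

```text
clock: 20.8
tool_pos: [605.5, 77.4, 215.8]
eef_rot: [-0.647, -0.284, -0.186, 0.683]
force: [2.7, -9.8, 6.8]
opening: 0.157
finger_force: 50.0
```

```bash
python3 rec.py
```

```text
a 0.889 tilt 0.892 r 104.4 y 14.0 T_F -469.706 Mn 0.159 clk 20.80 j6 -0.01 ff 50 op 0.16 F [  1.2 -10.1   6.8] M [ 0.8   0.16 -0.38] slant [-0.     0.001  1.   ]
```

Emit:
move_arm([
  {"travel":[-0.0002,0.0063,0],"rot":[0,0,0.06],"hand":-1},
  {"travel":[-0.0008,0.0125,0],"rot":[0,0,0.12],"hand":-1},
  {"travel":[-0.0017,0.0187,0],"rot":[0,0,0.18],"hand":-1},
  {"travel":[-0.003,0.0248,0],"rot":[0,0,0.24],"hand":-1},
  {"travel":[-0.0047,0.0309,0],"rot":[0,0,0.3],"hand":-1},
])

```text
clock: 21.3
tool_pos: [621.3, 79.7, 188.7]
eef_rot: [-0.683, -0.184, -0.082, 0.703]
force: [3.7, -9.7, 6.5]
opening: 0.159
finger_force: 50.0
```

```bash
python3 rec.py
```

```text
a 1.191 tilt 1.192 r 104.4 y 13.9 T_F -544.280 Mn 0.133 clk 21.30 j6 0.28 ff 50 op 0.16 F [  2.2 -10.1   6.5] M [ 0.77  0.13 -0.41] slant [-0.  0.  1.]
```

Emit:
move_arm([
  {"travel":[-0.0002,0.0063,0],"rot":[0,0,0.06],"hand":-1},
  {"travel":[-0.0008,0.0125,0],"rot":[0,0,0.12],"hand":-1},
  {"travel":[-0.0017,0.0187,0],"rot":[0,0,0.18],"hand":-1},
  {"travel":[-0.003,0.0248,0],"rot":[0,0,0.24],"hand":-1},
  {"travel":[-0.0047,0.0309,0],"rot":[0,0,0.3],"hand":-1},
])

```text
clock: 21.8
tool_pos: [628.3, 80.7, 158.2]
eef_rot: [-0.702, -0.08, 0.024, 0.707]
force: [3.4, -7.7, 6.1]
opening: 0.155
finger_force: 50.0
```

```bash
python3 rec.py; python3 fitg.py | head -2
```

```text
a 1.492 tilt 1.492 r 104.4 y 13.9 T_F -614.165 Mn 0.146 clk 21.80 j6 0.55 ff 50 op 0.16 F [ 2.3 -8.2  6.1] M [ 0.79  0.15 -0.5 ] slant [-0.  0.  1.]
[0.395 0.631 0.517 0.    0.098 0.059] sd [0.021 0.037 0.01  0.05  0.016 0.018] cost 15.09736757846281 bottom a2 1.2594184111630469
[0.389 0.634 0.519 0.059 0.062 0.004] sd [0.021 0.037 0.01  0.029 0.024 0.032] cost 12.998064799857561 bottom a2 1.2626372832101174
```

Emit:
move_arm([
  {"travel":[-0.0003,-0.0083,0],"rot":[0,0,-0.08],"hand":-1},
  {"travel":[-0.0013,-0.0166,0],"rot":[0,0,-0.16],"hand":-1},
  {"travel":[-0.0028,-0.024,0],"rot":[0,0,-0.23],"hand":-1},
  {"travel":[-0.0028,-0.024,0],"rot":[0,0,-0.23],"hand":-1},
  {"travel":[-0.0028,-0.024,0],"rot":[0,0,-0.23],"hand":-1},
])

```text
clock: 22.3
tool_pos: [624.1, 80.1, 180.5]
eef_rot: [-0.69, -0.16, -0.058, 0.704]
force: [5.6, -7.7, 2.4]
opening: 0.157
finger_force: 50.1
```

```bash
python3 rec.py; python3 -c "
from cell import arm;print(arm.get_state()['dq'].round(3))"
```

```text
a 1.274 tilt 1.261 r 104.4 y 13.9 T_F -108.219 Mn 0.317 clk 22.30 j6 0.34 ff 50 op 0.16 F [ 4.4 -8.4  2.4] M [ 0.06  0.32 -0.77] slant [-0.001 -0.003  1.   ]
[-0.001  0.003  0.     0.003  0.002  0.001]
```

Emit:
move_arm([
  {"travel":[0,-0.001,0],"rot":[0,0,-0.005],"hand":-1},
  {"travel":[0,-0.001,0],"rot":[0,0,-0.005],"hand":-1},
  {"travel":[0,-0.001,0],"rot":[0,0,-0.005],"hand":-1},
  {"travel":[0,-0.001,0],"rot":[0,0,-0.005],"hand":-1},
  {"travel":[0,-0.001,0],"rot":[0,0,-0.005],"hand":-1},
])

```text
clock: 22.8
tool_pos: [624.1, 80.1, 180.5]
eef_rot: [-0.69, -0.161, -0.06, 0.703]
force: [4.6, -8.0, 2.5]
opening: 0.155
finger_force: 50.2
```

```bash
python3 rec.py; python3 -c "
from cell import arm;import cv2;cv2.imwrite('pics/top9.png',arm.capture('top')['color'])"
```

```text
a 1.274 tilt 1.256 r 104.4 y 13.9 T_F -143.306 Mn 0.358 clk 22.80 j6 0.34 ff 50 op 0.15 F [ 3.4 -8.6  2.5] M [-0.24  0.36 -0.85] slant [-0.001 -0.005  1.   ]
```

View pics/top9.png

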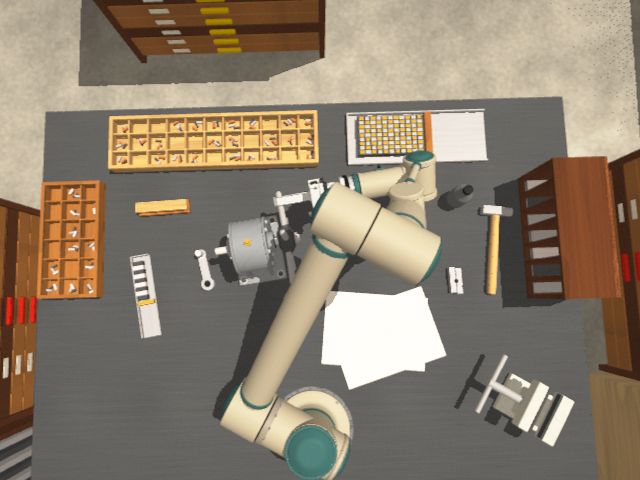

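The gripper holds the spoke at (283,200). The lever, stick, furniture, quoin, hammer and oil bottle are all at their original pixels. The spanner is hidden under the arm, but the wrist stayed well above it. Handing in.

```bash
python3 -c "
from cell import arm;print(arm.close_job())"
```

```text
the job is handed in; nothing more can be done
None
```

The job is handed in: by the torque felt turning both ways, the eccentric's heavy side is at the bottom to within about 2–3°, and the gripper is still holding a spoke; the spanner was hidden by the arm in the last picture, and everything else lies where it was.

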